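# Set and lock the tamping stand's sprung support leg

### The arm

A 6-joint arm with a two-finger parallel gripper is mounted at the origin on the work surface. World frame = base frame: x ahead of the robot, y to its left, z up, the work surface at z = 0. Lengths are in m, angles in degrees, forces in N, time in s.
With the tool pointing down it reaches from about 0.4 to 0.825 m from the base axis. Payload 7 kg.
Tool frame: the origin (TCP) lies at the very end of the fingers, on their centre line; the grasp point (between the pads) lies 19 mm behind it (r.hold_point_z is the distance from the TCP to the grasp point, in m); z points along the fingers, y is the line along which they close (so a half turn about z gives the same grasp; the last joint's range is limited). The gripper opens to 88 mm and grips with 3 to 60 N. Pads are 19 mm wide; open, the fingers measure 130 mm over their backs; the gripper's body (78 mm by 193 mm) begins 47 mm behind the grasp point.
Start: joints at [-54.024, 20.546, 0.682, 0, -70.136, -16.507], TCP at [0.225, -0.636, 0.227] pointing down, gripper open.
Joint ranges: [-176.03, 176.03], [-82.01, 121.73], [-58.28, 71.71], [-173.87, 95.51], [-174.79, -0.11], [-173.66, 173.66]. Speed limits (degrees/s): [136.94, 136.94, 172.46, 180, 180, 180].

### API

Orientations are given as [roll, pitch, yaw] about the fixed x, y, z axes, in that order (R = Rz(yaw) Ry(pitch) Rx(roll)).
In Python, from plant import telemetry, vision, workorder, r gives the robot as it stands.
- The arm moves only by the tool move_arm, never from a script. Its argument "plan" is a list of rows, each a list of 7 numbers: the opening, from -1 (shut) to 1 (fully open), so that 0 is half open, then the shift along the world's x, y, z in m, then the turn, a rotation vector about the world's x, y, z in degrees. In form: [[fingers, dx, dy, dz, ax, ay, az], ...]. A call has 1 to 20 rows; each row shifts and turns the commanded pose from where the row before left it; what a row does not reach is not made up. A row lasts 1/8 s, in which the tool goes at most 62.5 mm and 10.7 degrees, less where a joint would pass 70% of its speed; a pose out of reach is approached as far as the arm can. A call is refused whole if a number of a shift passes 0.0625 or a number of a turn 10.7, either way. A call with a gripper value outside its range is refused whole. The fingers move at their own pace and stop on an object; "force" is the grip in N (left out, the last holds). Time passes only in rows, so rows that do not move let the fingers close. It gives the time, the measured TCP pose, the force, the opening and the grip force at its end, in the units of the state.
- telemetry.get_state(): the state, without advancing time (a new reading comes with each control period).
- vision.capture(name): name is "scene" or "side" or "wrist"; returns a dict with "img" (480x640x3 uint8, red, green, blue), "depth" (480x640 float32, m along the optical axis (not along the pixel's ray), 0 where there is no reading), "intrinsics" (3x3 intrinsics, pixels), "R" (3x3) and "t" (3): a world point X has camera coordinates R X + t. Camera axes: x right, y down, z forward; pixel columns grow to the right and rows downward; lengths in m; the calibration is good to about 2 mm. A picture is of the moment at which its call begins.
- workorder.close_job(): hands the job in; it is judged then, once.
The state is a dict: "time_s": time; "joints": joint angles; "qd": joint speeds; "joint_torque": joint torques, N m; "tcp_pos": TCP position; "eef_rot": TCP orientation; "contact_force": force on the tool from outside, world axes, zero at the start; "moment": the same for the moment, N m; "gripper_width": finger opening in m; "gripper_force": force on a finger pad.
Only numpy, scipy, OpenCV 4.12 (cv2) and the standard library are available. Lean on these libraries where they do the work, as an engineer would, in place of code of your own. Each camera call takes 0.05 s, during which the arm holds its last target. There are 200 camera calls.

### The job

Push the tamping stand's yellow release plunger fully down so that its sprung support leg pops out, then push the leg back in by its black T handle until the white pointer is inside the red length mark. Holding the leg there, slide the orange cam lever along the handle all the way closed, and finish still gripping the handle with the leg at the mark: do not let go. Do not start closing the cam before the leg is at its mark, and leave the carafe, cups and saucer where they stand.

Things in the scene. Friction and masses are not known exactly. Their poses are not given: they have to be found in the camera images.
- stand: Fixed steel tamping stand; origin on the counter (z = 0), x horizontal the way the leg slides out, y horizontal along the T handle, z up. Steel block 110 x 90 mm centred at x = -85 mm, top 60 mm high, with a rubber disc up to 72 mm high at x = -115 mm. A scale rail, 36 mm high, runs beside the leg at y = -36 mm, from x = -30 to 120 mm.
- plunger_top (a point): Centre of the top of the yellow release plunger, 24 mm in diameter, on the block (x = -60 mm, y = 0 in the stand's frame, 84 mm above the counter when up). Pressed straight down; stroke 12 mm, force rising from 2 to 6.5 N; springs back up when let go.
- plunger (a joint): Travel of the plunger: 0 up, 0.012 m fully pressed. Past about 9 mm the catch frees the leg, which springs out by itself in about a second to its full 100 mm; the plunger may then be let go. The leg is caught again only if pushed all the way back in.
- leg: Support leg (dark steel tube, aluminium post, black T handle); slides along the stand's x only, by 100 mm, always pushed outwards (+x) by a spring, 8 N fully in to 4 N fully out. Origin at the centre of the T bar, axes as the stand's. Starts caught fully in (at stand x = 30 mm). Under the bar's middle is a post, 14 mm along x, 20 mm along y, down to the leg tube, whose top is 40 mm high.
- handle (a point): Centre of the black T bar, 80 mm above the counter: 14 mm thick along x, 20 mm high, reaching 71 mm either way along y (end caps 18 mm thick). Take it from above, a finger on either side along x, on the free half, some 30 mm to -y of the centre. With fingers loosely round the bar the hand can slide along it; the spring lays the bar on the outer (+x) finger.
- pointer (a point): Tip of the white pointer on the leg, fixed to it: 40 mm behind the handle's centre along x, 27 mm to -y, 37 mm above the counter.
- red_mark (a point): Top centre of the red length mark on the scale rail, a band 10 mm long along x and 26 mm wide, 38 mm above the counter. Its place differs from run to run (leg 30 to 75 mm out from fully in). The leg is at the mark when the pointer is within the band: under 5 mm off the band's middle along the stand's x.
- cam_face (a point): Middle of the -y face of the orange cam lever, to push on. The lever is a saddle on the T bar: 44 mm along x, 20 mm along y, from 13 mm below the bar's centre to 28 mm above. Open, the face is 12 mm to +y of the handle's centre; closed, 37 mm. Fingers round the bar's -y half push it with their side when the hand slides towards +y.
- cam (a joint): Travel of the cam lever along +y of the handle: 0 open, 0.025 m closed against its stop (it may start up to 4 mm in). Sliding friction about 2.5 N; it stays where it is left. Closing it does not take away the spring's push: the leg must stay held.
- carafe_mid (a point): Middle of the empty glass carafe, 110 mm wide, 150 mm high. Not to be touched.
- cup_a_mid (a point): Middle of one amber glass espresso cup, 64 mm wide, 60 mm high. Not to be touched.
- cup_b_mid (a point): Middle of the other amber glass espresso cup, 64 mm wide, 60 mm high. Not to be touched.
- saucer_mid (a point): Middle of the olive ceramic saucer, 130 mm wide, 18 mm high. Not to be touched.

How it is judged (in metres and radians):
On the way, in this order (a step that is already met when the one before it is completed fails the run):
1. the plunger is pushed fully down (value of joint plunger above 0.0105 m), for 0.05 s.
2. the leg is held with its pointer inside the red mark, the cam lever still open (x of pointer in the frame of red_mark between -0.005 and 0.005 m and contact force between the fingers and leg above 2 N and value of joint cam below 0.01 m), for 0.3 s.
3. the cam lever is slid closed with the leg held at the mark (x of pointer in the frame of red_mark between -0.005 and 0.005 m and contact force between the fingers and leg above 2 N and value of joint cam above 0.0225 m), for 0.3 s.
At the end, for the whole second after the job is handed in: The pointer is within 5 mm of the red mark's middle along the leg, the cam lever is closed to within 2.5 mm of its stop, the plunger is back up, the leg is still, and the fingers still hold the leg's handle (over 2 N) (all of step 3 and value of joint plunger below 0.003 m and linear speed of leg below 0.02 m/s); the arm keeps its last pose, push and grip.
It fails at once if the cam lever is moved towards closed while the leg is off its mark (value of joint cam above 0.012 m and (x of pointer in the frame of red_mark above 0.008 m or x of pointer in the frame of red_mark below -0.008 m)).
It fails at once if the carafe is shifted (carafe_mid) (distance of carafe_mid from where it was at the start of the episode above 0.02 m).
It fails at once if the cup is shifted (cup_a_mid) (distance of cup_a_mid from where it was at the start of the episode above 0.02 m).
It fails at once if the cup is shifted (cup_b_mid) (distance of cup_b_mid from where it was at the start of the episode above 0.02 m).
It fails at once if the saucer is shifted (saucer_mid) (distance of saucer_mid from where it was at the start of the episode above 0.02 m).
It also fails if it takes over 51 s, if anything falls off the work surface, if the arm or the gripper's body presses on something with over 40 N, if the wrist force passes 120 N, or if a joint passes its speed limit or range.

## Working session

There is one attempt and no reset: what is moved stays moved. The work goes in short steps, Python scripts to look and compute and a tool call to move; the robot and the scene stay as the last step left them, time stands still between calls to the robot, and variables do not carry over. Pictures are saved under pics/ and viewed, at most 10 in all, crops included, and the job is handed in when it is done.

Besides the shell and the picture viewer there is one more tool, called after "Request:" as name([rows], argument=value, ...), one row to a line, values as JSON. move_arm: Moves the arm, as the interface text tells. Its arguments: {"type":"object","properties":{"plan":{"type":"array"},"force":{"type":"number"}},"required":["plan"]}

```bash
mkdir -p pics; cat > h.py <<'E'
import numpy as np,cv2
from plant import telemetry,vision,workorder,r
def cap(n,f=None):
    c=vision.capture(n)
    if f: cv2.imwrite('pics/'+f,c['img'][:,:,::-1])
    return c
def P(c,u,v,z=None):
    K=c['intrinsics'];d=np.linalg.inv(K)@[u,v,1.]
    R,t=np.array(c['R']),np.array(c['t']);o=-R.T@t;w=R.T@d
    s=c['depth'][int(v),int(u)] if z is None else (z-o[2])/w[2]
    return o+s*w
def world(c):
    K=c['intrinsics'];v,u=np.mgrid[:480,:640];D=c['depth']
    X=np.stack([(u-K[0,2])/K[0,0]*D,(v-K[1,2])/K[1,1]*D,D],-1)
    return (X-np.array(c['t']))@np.array(c['R'])
E
python3 - <<'E'
from h import *
a=cap('scene');b=cap('side')
import pickle;pickle.dump((a,b),open('c0.pkl','wb'))
cv2.imwrite('pics/a.png',a['img'][:,:,::-1]);cv2.imwrite('pics/b.png',b['img'][:,:,::-1])
print(telemetry.get_state())
E
```

```text
{'time_s': 0.1, 'joints': array([-5.40245687e+01,  2.05881905e+01,  6.39200658e-01, -1.61297627e-02,
       -7.01350469e+01, -1.65073262e+01]), 'qd': array([-0.07564985, -0.13208197,  0.18285761,  0.08786525, -0.01498758,
        0.01543598]), 'joint_torque': array([-2.34384905e-03, -5.84161627e+01,  2.93747878e+01,  7.01560646e+00,
        1.01032850e-02, -6.46753597e-05]), 'tcp_pos': array([ 0.22479566, -0.63601584,  0.22571307]), 'eef_rot': array([ 1.79915118e+02, -9.34120274e-03, -1.60537380e+02]), 'contact_force': array([ 0.46374273, -0.07765679, -0.91488663]), 'moment': array([ 0.00616953, -0.01630625, -0.00061197]), 'gripper_force': 0.0, 'gripper_width': 0.08781453871156812}
```

View pics/a.png

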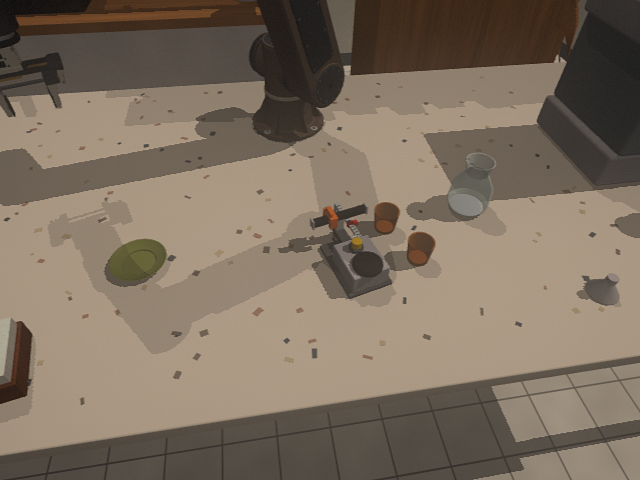

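View pics/b.png

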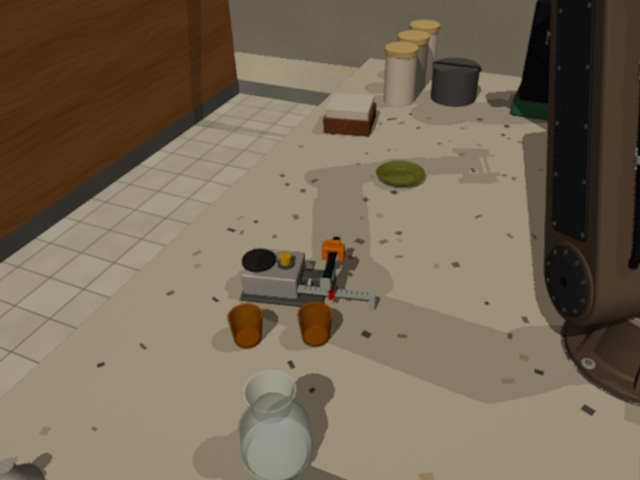

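The scene picture shows the plunger at (357,243), the T bar from (313,222) to (367,210), the cam at (331,217) and the red mark near (352,223). The cups are at (386,218) and (420,250). In the side picture the plunger is at (286,258) and the red mark at (332,294).

```bash
python3 - <<'E'
from h import *
import pickle
a,b=pickle.load(open('c0.pkl','rb'))
for n,c in (('a',a),('b',b)):
    W=world(c);H=cv2.cvtColor(c['img'],cv2.COLOR_RGB2HSV).astype(int);h,s,v=H[...,0],H[...,1],H[...,2]
    box=np.zeros((480,640),bool)
    if n=='a': box[190:300,300:445]=1
    else: box[230:350,220:385]=1
    ok=box&(c['depth']>0)
    def rep(k,m):
        p=W[m]; vu=np.argwhere(m)
        if len(p): print(n,k,len(p),vu.mean(0).round(1),np.median(p,0).round(4),p.min(0).round(3),p.max(0).round(3))
    z=W[...,2]
    rep('plunger',ok&(h>19)&(h<30)&(s>160)&(v>100)&(z>.07))
    rep('orange',ok&(h>5)&(h<18)&(s>180)&(z>.06))
    rep('red',ok&((h<5)|(h>175))&(s>160)&(z>.02)&(z<.06))
    rep('blackbar',ok&(v<60)&(z>.082)&(z<.1))
    m=ok&(z>.053)&(z<.065)&(s<80)
    rep('block',m)
    if m.sum()>50:
        print(cv2.minAreaRect((W[m][:,:2]*1000).astype(np.float32)))
    m=ok&(v<60)&(z>.082)&(z<.1)
    if m.sum()>10: print(cv2.minAreaRect((W[m][:,:2]*1000).astype(np.float32)))
print(P(a,357,241,.084),P(b,286,255,.084), P(a,386,208,.06),P(a,420,238,.06),P(b,315,309,.06),P(b,246,311,.06))
o=cv2.resize(a['img'][190:310,290:450],(800,600),interpolation=2);cv2.imwrite('pics/a2.png',o[:,:,::-1])
E
```

```text
a plunger 65 [241.4 356.7] [0.6395 0.085  0.0845] [0.628 0.074 0.071] [0.651 0.094 0.087]
a orange 56 [213.  331.5] [0.5618 0.0419 0.1   ] [0.538 0.028 0.097] [0.578 0.05  0.11 ]
a red 9 [221.1 354.7] [0.532  0.1074 0.0379] [0.526 0.104 0.036] [0.536 0.11  0.04 ]
a blackbar 207 [213.7 341.9] [0.5497 0.0754 0.0888] [0.531 0.    0.082] [0.574 0.127 0.093]
a block 831 [255.1 356.8] [0.6527 0.0684 0.0602] [0.524 0.035 0.053] [0.726 0.269 0.065]
((621.8053588867188, 150.2453155517578), (175.52540588378906, 225.69985961914062), 14.189958572387695)
((552.3074340820312, 62.516845703125), (15.043888092041016, 130.0064697265625), 14.833742141723633)
b plunger 117 [257.6 284.7] [0.6361 0.0886 0.0832] [0.627 0.074 0.071] [0.648 0.097 0.088]
b orange 581 [274.  314.9] [0.5549 0.0494 0.0843] [0.498 0.005 0.06 ] [0.67  0.269 0.112]
b red 60 [293.4 331.2] [0.5329 0.1043 0.0385] [0.528 0.086 0.028] [0.539 0.114 0.042]
b blackbar 205 [263.3 329.4] [0.5443 0.0841 0.0909] [ 0.53  -0.006  0.082] [0.569 0.124 0.094]
b block 1013 [269.8 278.5] [0.64   0.1108 0.0607] [0.543 0.034 0.053] [0.723 0.243 0.065]
((618.6272583007812, 131.91163635253906), (176.5377960205078, 193.07347106933594), 12.621770858764648)
((552.0807495117188, 59.269073486328125), (14.666791915893555, 130.88845825195312), 14.091591835021973)
[0.63876942 0.0852761  0.084     ] [0.63602708 0.08302787 0.084     ] [0.51922284 0.18769672 0.06      ] [0.62962909 0.23880959 0.06      ] [0.53260578 0.17521351 0.06      ] [0.64385892 0.22757964 0.06      ]
```

View pics/a2.png

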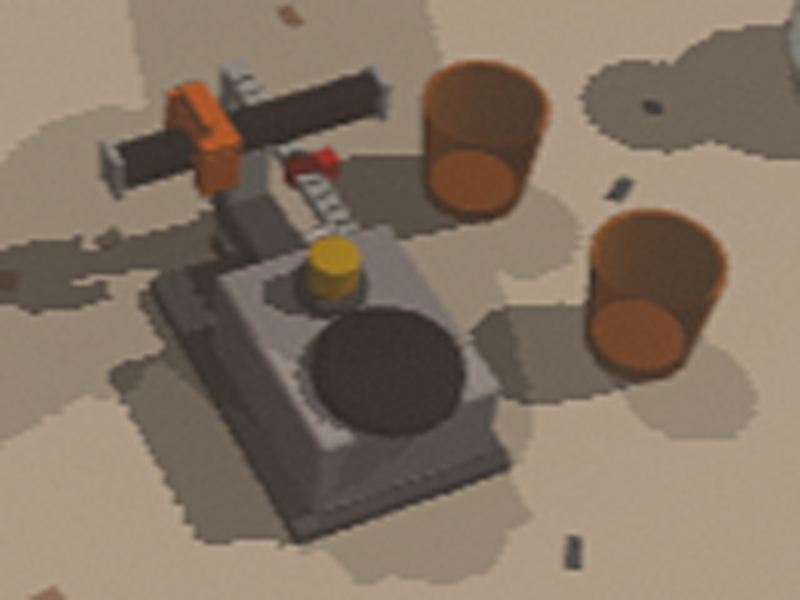

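Request:
move_arm([
  [-1,0.0243,0.0424,0,0,0,5],
  [-1,0.0243,0.0424,0,0,0,5],
  [-1,0.0243,0.0424,0,0,0,5],
  [-1,0.0243,0.0424,0,0,0,5],
  [-1,0.0243,0.0424,0,0,0,5],
  [-1,0.0243,0.0424,0,0,0,5],
  [-1,0.0243,0.0424,0,0,0,5],
  [-1,0.0243,0.0424,0,0,0,5],
  [-1,0.0243,0.0424,0,0,0,5],
  [-1,0.0243,0.0424,0,0,0,5],
  [-1,0.0243,0.0424,0,0,0,5],
  [-1,0.0243,0.0424,0,0,0,5],
  [-1,0.0243,0.0424,0,0,0,5],
  [-1,0.0243,0.0424,0,0,0,5],
  [-1,0.0243,0.0424,0,0,0,5],
  [-1,0.0243,0.0424,0,0,0,5],
  [-1,0.0243,0.0424,0,0,0,5],
  [-1,0,0,0,0,0,0],
  [-1,0,0,0,0,0,0],
], force=10)

```text
time_s: 2.48
tcp_pos: [0.6376, 0.0844, 0.2258]
eef_rot: [179.9, -0.0, -75.5]
contact_force: [0.8, -1.1, -0.3]
gripper_width: 0.0004
gripper_force: 0.0
```

Request:
move_arm([
  [-1,0,0,-0.035,0,0,0],
  [-1,0,0,-0.035,0,0,0],
  [-1,0,0,-0.035,0,0,0],
  [-1,0,0,-0.025,0,0,0],
  [-1,0,0,-0.01,0,0,0],
  [-1,0,0,-0.004,0,0,0],
  [-1,0,0,-0.004,0,0,0],
  [-1,0,0,-0.004,0,0,0],
  [-1,0,0,-0.002,0,0,0],
  [-1,0,0,0,0,0,0],
  [-1,0,0,0,0,0,0],
])

```text
time_s: 3.85
tcp_pos: [0.638, 0.0837, 0.0742]
eef_rot: [-180.0, -0.0, -75.5]
contact_force: [-3.4, -1.8, 5.5]
gripper_width: 0.0006
gripper_force: 2.6
```

Request:
move_arm([
  [-1,0,0,-0.002,0,0,0],
  [-1,0,0,-0.002,0,0,0],
  [-1,0,0,-0.001,0,0,0],
  [-1,0,0,0,0,0,0],
  [-1,0,0,0,0,0,0],
  [-1,0,0,0,0,0,0],
])

```text
time_s: 4.6
tcp_pos: [0.6384, 0.0838, 0.072]
eef_rot: [-179.9, -0.0, -75.5]
contact_force: [-12.2, -1.2, 24.7]
gripper_width: 0.0005
gripper_force: 12.3
```

Request:
move_arm([
  [-1,0,0,0.02,0,0,0],
  [-1,0,0,0.05,0,0,0],
  [0,0,0,0.05,0,0,0],
  [0,-0.038,-0.004,0,0,0,0],
  [0,-0.038,-0.004,0,0,0,0],
  [0,-0.038,-0.003,0,0,0,0],
  [0,-0.038,-0.003,0,0,0,0],
  [0,-0.038,-0.003,0,0,0,0],
  [0,0,0,0,0,0,0],
  [0,0,0,0,0,0,0],
])

```text
time_s: 5.85
tcp_pos: [0.4489, 0.0678, 0.1888]
eef_rot: [-179.8, 0.0, -75.5]
contact_force: [-0.7, 0.6, -0.2]
gripper_width: 0.0439
gripper_force: 0.0
```

```bash
python3 - <<'E'
from h import *
import pickle
c=cap('wrist','w.png');a=cap('scene');b=cap('side')
pickle.dump((c,a,b),open('c1.pkl','wb'))
print(telemetry.get_state()['tcp_pos'])
for n,c,x in (('w',c,(0,480,0,640)),('a',a,(170,300,290,445)),('b',b,(230,350,220,400))):
    W=world(c);H=cv2.cvtColor(c['img'],cv2.COLOR_RGB2HSV).astype(int);h,s,v=H[...,0],H[...,1],H[...,2]
    ok=np.zeros((480,640),bool);ok[x[0]:x[1],x[2]:x[3]]=1;ok&=c['depth']>0;z=W[...,2]
    for k,m in (('red',ok&((h<5)|(h>175))&(s>160)&(z>.034)&(z<.042)),('bar',ok&(v<60)&(z>.084)&(z<.096)),('or',ok&(h>5)&(h<18)&(s>180)&(z>.09)&(z<.115)),('white',ok&(v>150)&(s<60)&(z>.03)&(z<.045))):
        p=W[m]
        if len(p)>4: print(n,k,len(p),np.argwhere(m).mean(0).round(0),np.median(p,0).round(4),cv2.minAreaRect((p[:,:2]*1000).astype(np.float32)))
E
```

```text
[0.44883689 0.06758417 0.18772202]
w red 398 [232. 210.] [0.5346 0.0994 0.0386] ((534.7557373046875, 99.82549285888672), (10.251242637634277, 26.533262252807617), 13.847661972045898)
w bar 3305 [189. 324.] [0.4543 0.0399 0.0903] ((454.8805847167969, 37.474609375), (14.500387191772461, 134.44793701171875), 14.491262435913086)
w or 1067 [155. 322.] [0.463  0.0099 0.0996] ((460.398681640625, 14.469837188720703), (43.3061408996582, 19.8709716796875), 14.362017631530762)
w white 1953 [225. 226.] [0.5149 0.0902 0.0366] ((529.9771728515625, 85.10250854492188), (148.3236541748047, 29.00242042541504), 14.875436782836914)
a red 28 [222. 352.] [0.5336 0.0994 0.0382] ((533.9110717773438, 99.74177551269531), (10.905195236206055, 21.721176147460938), 9.97334098815918)
a bar 16 [186. 331.] [0.4496 0.0686 0.0885] ((457.3787536621094, 38.24972152709961), (11.403005599975586, 127.34115600585938), 15.670282363891602)
a or 42 [187. 315.] [0.4666 0.0172 0.0998] ((460.40911865234375, 15.8427152633667), (39.992977142333984, 15.29149341583252), 12.860754013061523)
a white 32 [208. 339.] [0.4815 0.0799 0.0367] ((516.5733032226562, 82.43327331542969), (132.6490478515625, 31.77810287475586), 13.874874114990234)
b red 52 [292. 331.] [0.5335 0.1016 0.0388] ((534.1463012695312, 99.82571411132812), (8.759241104125977, 28.30244255065918), 13.863839149475098)
b bar 187 [268. 382.] [0.4479 0.0597 0.0913] ((454.9252624511719, 35.44805908203125), (13.412101745605469, 125.49462127685547), 14.604991912841797)
b or 228 [250. 385.] [0.4582 0.016  0.1001] ((463.20684814453125, 4.5820465087890625), (39.99998474121094, 46.02969741821289), 19.864595413208008)
b white 18 [290. 362.] [0.4853 0.0729 0.0384] ((474.6943664550781, 70.3592529296875), (30.228351593017578, 22.434070587158203), 21.225452423095703)
```

View pics/w.png

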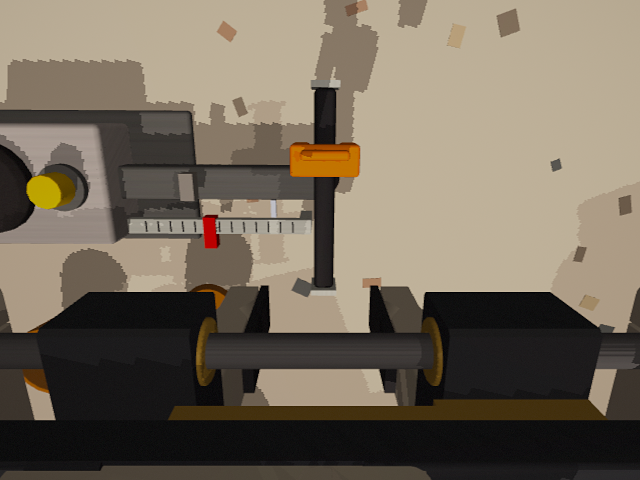

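The wrist picture shows the bar at u≈324, the pointer at (274,208), the red mark at (210,232) and the cam at (324,160). The leg is fully out, and needs to go in about 53 mm along (0.968, 0.25).

Request:
move_arm([
  [0,0,0,-0.03,0,0,0],
  [0,0,0,-0.03,0,0,0],
  [0,0,0,-0.03,0,0,0],
  [0,0,0,-0.025,0,0,0],
  [0,0,0,-0.011,0,0,0],
  [0,0,0,0,0,0,0],
  [-0.59,0,0,0,0,0,0],
  [-0.59,0,0,0,0,0,0],
  [-0.59,0,0,0,0,0,0],
  [-0.59,0,0,0,0,0,0],
], force=10)

```text
time_s: 7.25
tcp_pos: [0.4482, 0.0675, 0.0619]
eef_rot: [-180.0, 0.0, -75.5]
contact_force: [-0.5, -0.1, 0.2]
gripper_width: 0.0185
gripper_force: 0.0
```

Request:
move_arm([
  [-0.59,0.0048,0.0012,0,0,0,0],
  [-0.59,0.0048,0.0012,0,0,0,0],
  [-0.59,0.0048,0.0013,0,0,0,0],
  [-0.59,0.0048,0.0013,0,0,0,0],
  [-0.59,0.0049,0.0013,0,0,0,0],
  [-0.59,0.0049,0.0013,0,0,0,0],
  [-0.59,0.0049,0.0013,0,0,0,0],
  [-0.59,0.0049,0.0012,0,0,0,0],
  [-0.59,0.0048,0.0012,0,0,0,0],
  [-0.59,0.0048,0.0012,0,0,0,0],
  [-0.59,0,0,0,0,0,0],
  [-0.59,0,0,0,0,0,0],
])

```text
time_s: 8.75
tcp_pos: [0.4957, 0.0793, 0.0612]
eef_rot: [179.9, -0.0, -75.6]
contact_force: [-6.0, -2.0, 4.6]
gripper_width: 0.018
gripper_force: 2.8
```

```bash
cat > m.py <<'E'
from h import *
import sys
c=cap('wrist',sys.argv[1]);print(telemetry.get_state()['tcp_pos'])
A=np.radians(194.4);ex=np.array([np.cos(A),np.sin(A)]);ey=np.array([-ex[1],ex[0]]);M=np.array([.5345,.0998])
for n,c in (('w',c),('b',cap('side')),('a',cap('scene'))):
    W=world(c);H=cv2.cvtColor(c['img'],cv2.COLOR_RGB2HSV).astype(int);h,s,v=H[...,0],H[...,1],H[...,2]
    ok=(c['depth']>0);z=W[...,2]
    S=np.stack([(W[...,:2]-M)@ex,(W[...,:2]-M)@ey],-1)*1000
    ok&=(abs(S[...,0])<170)&(abs(S[...,1])<130)
    for k,m in (('red',ok&((h<5)|(h>175))&(s>160)&(z>.036)&(z<.042)),('bar',ok&(v<60)&(z>.084)&(z<.094)&(S[...,0]>0)),('or',ok&(h>5)&(h<18)&(s>180)&(z>.09)&(z<.115)),('ptr',ok&(v>130)&(s<70)&(z>.03)&(z<.045)&(S[...,1]>3)&(S[...,1]<20))):
        p=S[m]
        if len(p)>4: print(n,k,len(p),np.argwhere(m).mean(0).round(0),'med',np.median(p,0).round(1),'lo',np.percentile(p,3,0).round(1),'hi',np.percentile(p,97,0).round(1))
E
python3 m.py w2.png
```

```text
[0.49569698 0.0792729  0.06118374]
w red 266 [285. 235.] med [-0.1  9.9] lo [-4.6  6.6] hi [ 4.6 13.2]
w bar 9781 [211. 326.] med [44.2 50.5] lo [ 37.5 -14.4] hi [ 50.6 105.4]
w or 8819 [198. 326.] med [43.9 66.5] lo [23.9 55.5] hi [64.1 74.2]
w ptr 2184 [286. 219.] med [-18.2   8.7] lo [-63.4   4.1] hi [79.2 16.4]
b red 49 [292. 331.] med [ 0.7 -1.1] lo [ -3.7 -13.5] hi [ 4.6 11.5]
b bar 148 [270. 355.] med [44.1  3.3] lo [ 32.3 -17.6] hi [52.3 40. ]
b or 41 [252. 353.] med [34.4 56.3] lo [24.8 52. ] hi [45.4 59.4]
b ptr 89 [290. 336.] med [3.2 6.7] lo [-61.6   3.1] hi [79.4 17.8]
a red 25 [222. 352.] med [-0.1  0.6] lo [ -4.5 -11.3] hi [ 4.7 11.4]
a bar 114 [203. 322.] med [40.8 74.2] lo [36.4 21.9] hi [ 49.2 102.1]
a or 9 [197. 323.] med [51.9 58.1] lo [28.8 56.5] hi [59.6 66.4]
a ptr 37 [222. 348.] med [7.2 6. ] lo [-42.5   3.2] hi [64.1 17.4]
```

View pics/w2.png

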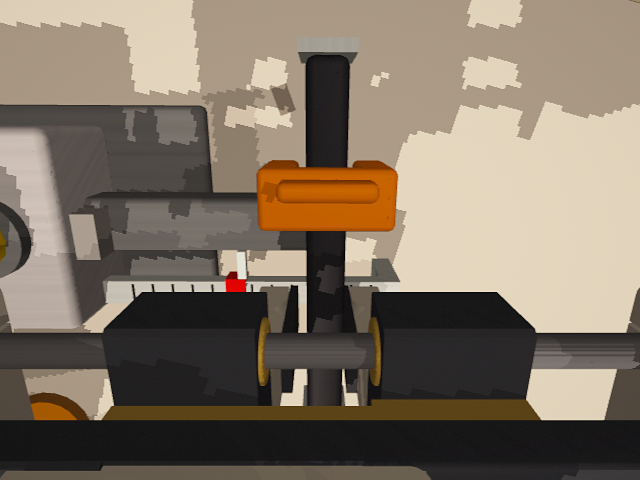

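The wrist picture shows the pointer at (241,263) just to the right of the red band centred at (235,285). It needs about 4 mm more.

Request:
move_arm([
  [-0.59,0.002,0.0005,0,0,0,0],
  [-0.59,0.002,0.0005,0,0,0,0],
  [-0.59,0,0,0,0,0,0],
  [-0.59,0,0,0,0,0,0],
  [-0.59,0,0,0,0,0,0],
  [-0.59,0,0,0,0,0,0],
  [-0.59,0,0,0,0,0,0],
])

```text
time_s: 9.78
tcp_pos: [0.4996, 0.0803, 0.0612]
eef_rot: [179.9, -0.0, -75.6]
contact_force: [-5.9, -2.2, 3.2]
gripper_width: 0.0178
gripper_force: 3.0
```

```bash
python3 m.py w3.png | grep -E '^\[|w (red|bar|or)'; python3 -c "
import cv2;i=cv2.imread('pics/w3.png')[230:310,180:300];cv2.imwrite('pics/w3c.png',cv2.resize(i,None,fx=5,fy=5))"
```

```text
[0.49959095 0.08025042 0.06120436]
w red 264 [285. 243.] med [ 0.4 10.1] lo [-4.5  6.4] hi [ 4.6 13.2]
w bar 9780 [211. 326.] med [40.2 50.6] lo [ 33.5 -14.4] hi [ 46.6 105.4]
w or 8805 [198. 326.] med [40.  66.5] lo [19.9 55.5] hi [60.2 74.2]
```

View pics/w3c.png

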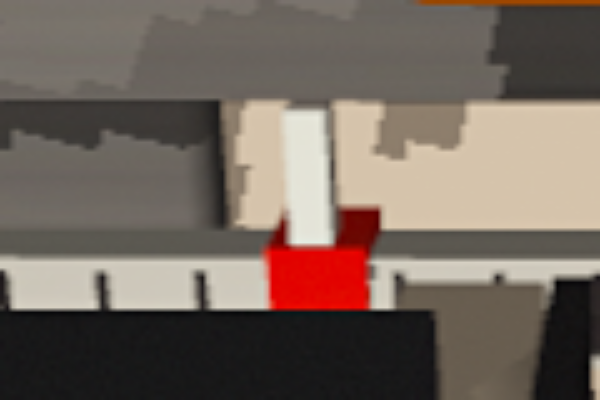

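The crop shows the pointer, at (310,175) in the crop, centred over the red band. Next I slide along +y of the handle, first up to the cam.

Request:
move_arm([
  [-0.59,0.001,-0.0039,0,0,0,0],
  [-0.59,0.001,-0.0039,0,0,0,0],
  [-0.59,0.001,-0.0039,0,0,0,0],
  [-0.59,0.001,-0.0039,0,0,0,0],
  [-0.59,0.001,-0.0039,0,0,0,0],
  [-0.59,0.001,-0.0039,0,0,0,0],
  [-0.59,0.001,-0.0039,0,0,0,0],
  [-0.59,0.001,-0.0039,0,0,0,0],
  [-0.59,0,0,0,0,0,0],
  [-0.59,0,0,0,0,0,0],
])

```text
time_s: 11.18
tcp_pos: [0.507, 0.0492, 0.0606]
eef_rot: [179.8, -0.0, -75.6]
contact_force: [-6.5, 0.2, 0.7]
gripper_width: 0.0182
gripper_force: 2.9
```

```bash
python3 m.py w4.png | grep -E '^\[|w (red|bar|or)'
```

```text
[0.50702308 0.04919137 0.06065341]
w bar 5680 [260. 325.] med [40.4 83.6] lo [34.1 15.5] hi [ 46.9 106.1]
w or 7028 [289. 323.] med [39.3 70.1] lo [21.1 55.9] hi [59.6 74.4]
```

Request:
move_arm([
  [-0.59,0.0008,-0.0029,0,0,0,0],
  [-0.59,0.0007,-0.0029,0,0,0,0],
  [-0.59,0.0008,-0.0029,0,0,0,0],
  [-0.59,0.0007,-0.0029,0,0,0,0],
  [-0.59,0.0008,-0.0029,0,0,0,0],
  [-0.59,0.0007,-0.0029,0,0,0,0],
  [-0.59,0.0008,-0.0029,0,0,0,0],
  [-0.59,0.0007,-0.0029,0,0,0,0],
  [-0.59,0,0,0,0,0,0],
  [-0.59,0,0,0,0,0,0],
])

```text
time_s: 12.58
tcp_pos: [0.5131, 0.0265, 0.0607]
eef_rot: [179.8, 0.0, -75.6]
contact_force: [-6.9, 2.2, 0.1]
gripper_width: 0.0177
gripper_force: 3.7
```

```bash
python3 m.py w5.png
```

```text
[0.51305828 0.02648052 0.06065795]
w bar 2823 [320. 325.] med [40.2 70.6] lo [33.9 37.9] hi [ 46.6 106.3]
w or 6910 [292. 322.] med [39.  92.7] lo [20.9 78.4] hi [59.2 96.8]
w ptr 158 [383. 305.] med [28.2  7.1] lo [24.4  3.3] hi [51.9 10.5]
b red 40 [291. 331.] med [0.6 0.1] lo [ -3.6 -12.5] hi [ 4.4 13. ]
b bar 239 [263. 354.] med [40.9 30.5] lo [ 28.9 -17.2] hi [46.9 72.6]
b or 60 [244. 355.] med [36.2 78.6] lo [28.6 59.6] hi [45.7 84. ]
b ptr 122 [290. 336.] med [-6.9  7.1] lo [-59.9   3.3] hi [79.3 15.1]
a red 28 [222. 352.] med [ 0.9 -0.5] lo [ -4.4 -12.1] hi [ 6.  10.8]
a bar 20 [205. 318.] med [38.6 98.9] lo [ 34.7 -23.7] hi [ 43.9 103.1]
a ptr 40 [227. 352.] med [-16.    6.7] lo [-47.1   3.3] hi [32.2 17.1]
```

Request:
move_arm([
  [-0.59,0.0003,-0.001,0,0,0,0],
  [-0.59,0.0002,-0.001,0,0,0,0],
  [-0.59,0.0003,-0.001,0,0,0,0],
  [-0.59,0.0002,-0.001,0,0,0,0],
  [-0.59,0,0,0,0,0,0],
  [-0.59,0,0,0,0,0,0],
])

```text
time_s: 13.48
tcp_pos: [0.5145, 0.0253, 0.0607]
eef_rot: [180.0, 0.2, -75.6]
contact_force: [-11.2, 18.4, 1.4]
gripper_width: 0.0183
gripper_force: 12.0
```

```bash
python3 m.py w6.png|grep -E '^\[|(red|bar|or) '
```

```text
[0.51448902 0.02525772 0.06072272]
w bar 2663 [325. 324.] med [39.1 71.2] lo [32.8 39.2] hi [ 45.5 106.2]
w or 6885 [293. 322.] med [37.8 94.1] lo [20.  79.7] hi [58.  98.2]
b red 44 [292. 331.] med [ 0.2 -1.5] lo [ -3.7 -13.2] hi [ 4.8 11.1]
b bar 258 [262. 354.] med [39.5 31.9] lo [ 27.8 -17.1] hi [45.8 78.6]
b or 56 [243. 355.] med [35.5 80.5] lo [27.4 76.3] hi [43.2 87.9]
a red 27 [222. 352.] med [ 0.8 -0.5] lo [ -4.3 -11.4] hi [ 6.4 10.6]
a bar 24 [204. 324.] med [36.  98.4] lo [ 31.9 -24.5] hi [ 44.8 103.9]
```

Request:
move_arm([
  [-0.59,-0.0004,0.0015,0,0,0,0],
  [-0.63,-0.001,-0.0002,0,0,0,0],
  [-0.68,-0.001,-0.0003,0,0,0,0],
  [-0.72,0,0,0,0,0,0],
  [-0.72,0,0,0,0,0,0],
  [-0.72,0,0,0,0,0,0],
  [-0.72,0,0,0,0,0,0],
  [-0.72,0,0,0,0,0,0],
], force=12)

```text
time_s: 14.62
tcp_pos: [0.5119, 0.0248, 0.0607]
eef_rot: [179.9, 0.1, -75.6]
contact_force: [-9.2, 9.6, 2.0]
gripper_width: 0.0141
gripper_force: 15.5
```

```bash
python3 m.py w7.png|grep -E '^\[|(red|bar|or) ';python3 -c "
from h import *
c=cap('side');cv2.imwrite('pics/s7.png',cv2.resize(c['img'][220:340,220:400],None,fx=4.4,fy=4.4)[:,:,::-1])"
```

```text
[0.51187088 0.02472935 0.06070763]
w bar 2693 [324. 319.] med [39.8 71. ] lo [33.5 39.1] hi [ 46.1 106.3]
w or 6366 [291. 319.] med [39.7 94.4] lo [20.8 79.6] hi [59.  98.1]
b red 45 [292. 331.] med [ 0.4 -1.6] lo [ -3.7 -13.3] hi [ 4.5 11.1]
b bar 244 [262. 354.] med [40.3 31.7] lo [ 32.5 -18. ] hi [46.5 76.4]
b or 41 [243. 356.] med [37.7 80.5] lo [32.5 68.9] hi [43.4 86.7]
a red 26 [222. 352.] med [ 0.5 -0.3] lo [ -5.3 -12. ] hi [ 5.2 10.9]
a bar 18 [206. 316.] med [ 37.1 100.4] lo [ 32.3 -23. ] hi [ 45.2 103.5]
```

View pics/s7.png

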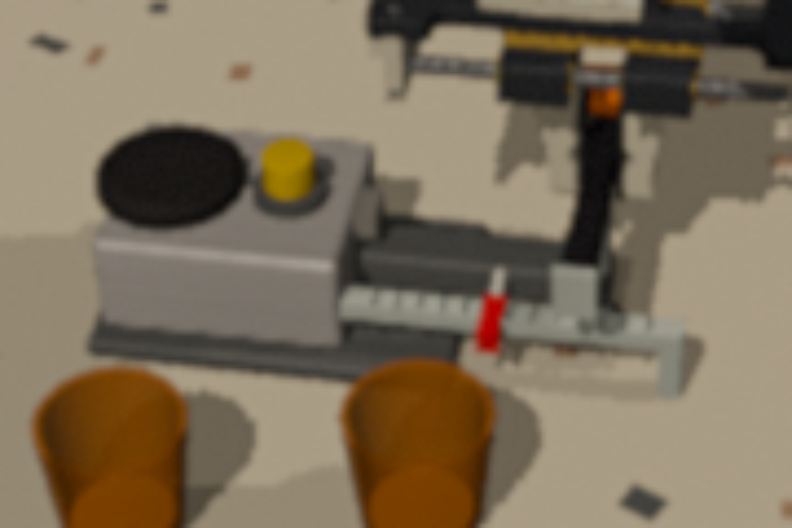

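The side picture shows the pointer at (498,283) directly behind the red band at (492,320), the plunger up at (288,168) and the bar gripped. The bar measures 39.8 mm from the mark, against 40 mm nominal. The cam is at its stop, so I am handing in.

```bash
python3 -c "
from h import *
print(workorder.close_job())"
```

```text
the job is handed in; nothing more can be done
None
```

I handed the job in with the leg gripped at the red mark (pointer about 0.2 mm off its middle by camera), the cam closed against its stop and the plunger back up; the hand-in gave no verdict.

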